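# Nest the wash baskets in their carrier and close the keeper

## Task

The small steel wash baskets of the ultrasonic cleaner have drained on the sloping rack. Nest both of them, one after the other, on the basket that stands in the carrier, each fully home and upright, setting them down gently rather than dropping or forcing them; then swing the carrier's keeper arm over the stack, home against its catch post, so that the set can be carried away. Leave the other things on the table where they are.

Things in the scene. Friction and masses are not known exactly. Their poses are not given: they have to be found in the camera images.
- basket_left: Basket in the rack's left opening, seen from the robot. All three baskets are alike: steel, open at the top, 64 mm high, 90 g (+-40 %). Foot tapers from 45 mm diameter at the underside to 55 mm at 30 mm up; there a flat shoulder; above it a straight slotted band, outer diameter 64 mm, inner 59 mm, 34 mm high, to be gripped from outside. Origin: centre of the underside; z along the axis, out of the mouth.
- basket_right: Basket in the rack's right opening, like basket_left. At the start both hang by their shoulders in the sloping plate, axes leaning 28 degrees from vertical towards the rack's low front (-x), the 34 mm band above the plate and the foot below it.
- basket_base: The like basket that stands upright in the carrier, its foot loose in a collar 8 mm high; it stays as the bottom of the stack. Nested, a basket's foot stands 30 mm deep in the one below and its shoulder on that one's rim, so its origin is 34 mm above that one's; 2 mm of play all round.
- rack: Fixed sheet-metal drain rack on a drip tray, 108 x 215 x 85 mm. Origin: centre of its underside; z up, -x its low front, y along the row. Its plate slopes 28 degrees, 62 mm high at the middle, with two openings of 58.5 mm at y = +60 and -60 mm. The baskets lift out along their own axes, clear after 33 mm.
- carrier: Fixed carrier: dark steel foot 144 x 86 x 12 mm. Origin: centre of its underside, on the stack's axis; z up, -x its front. basket_base stands 12 mm above the origin. Posts 12 mm thick, 161 mm high, at x = +50 (pivot) and -50 mm (catch), 7 mm from the baskets with their heads: fingers fit beside a basket only on its +y and -y sides. Rim of the full stack: 144 mm; the keeper passes 4 mm above it.
- keeper_knob (a point): Middle of the upright black knob on the keeper arm: 16 mm in diameter, 24 mm high (162 to 186 mm above the table), on a thin neck above the arm, whose top is at 154 mm. It lies 50 mm from the hinge axis; pinch or push it.
- keeper_hinge (a point): Point on the keeper's vertical hinge axis, at the top of the carrier's pivot post, 151 mm above the table.
- keeper (a joint): Angle of the keeper arm, a flat steel bar 115 mm long with a hooked end. 0: home (a stop), pointing to the carrier's front (-x) over the stack, hook round the catch post. It grows counter-clockwise seen from above; at 1.57 it points to the carrier's -y. Starts at 1.6 to 2.0, ends at 2.1. Friction 0.04 N m; stays where left.
- tweezers_steel: Steel tweezers, 118 mm long, lying between rack and carrier: a bystander.
- phone_keypad: Keypad phone, 107 x 47 x 16 mm, at the right: a bystander.
- flux_tub: Round cream plastic tub of amber flux, 68 mm wide, 32 mm high, behind: a bystander, not a basket.
- battery_b: Light grey flat phone battery, 56 x 38 x 6 mm, behind: a bystander.
Not all that is in view belongs to the job. What is shaped like the basket_base but pink is not meant.

How it is judged:
By the outcome, as a careful person would: the job done as asked, in the order asked, and still so for the second after the job is handed in, with the robot touching nothing.
It also fails if it takes over 67 s, if anything falls off the work surface, if the arm or the gripper's body presses on something with over 40 N, if the wrist force passes 120 N, or if a joint passes its speed limit or range.

## Robot

A 6-joint arm with a two-finger parallel gripper is mounted at the origin on a cart in front of the work surface, level with it; the furniture and walls round the work are solid. World frame = base frame: x ahead of the robot, y to its left, z up, the work surface at z = 0. Lengths are in m, angles in degrees, forces in N, time in s.
With the tool pointing down it reaches from about 0.325 to 0.9 m from the base axis. Payload 6.1 kg.
Tool frame: the origin (TCP) lies between the finger pads; the fingertips stand 8 mm ahead of it and the grasp point (between the pads) lies 11 mm behind it (tip_reach is the distance from the TCP to the fingertips, in m); z points along the fingers, y is the line along which they close (so a half turn about z gives the same grasp; the last joint's range is limited). The gripper opens to 85 mm and grips with 20 to 120 N. Pads are 22 mm wide; open, the fingers measure 114 mm over their backs; the gripper's body (76 mm by 85 mm) begins 54 mm behind the grasp point. The pads swing forward as they close: fully open they stand 13 mm farther back than shut.
Start: joints at [-77.527, 12.628, 87.462, -0, 79.91, -7.225], TCP at [0.211, -0.588, 0.239] pointing down, gripper open.
Joint ranges: [-170.65, 170.65], [-52.31, 119.04], [5.05, 147.46], [-71.25, 251.25], [11.57, 151.72], [-153.62, 153.62]. Speed limits (degrees/s): [147.25, 147.25, 172.46, 180, 180, 180].

## Interface

Orientations are given as a 3x3 rotation matrix whose columns are the frame's x, y, z axes.
In Python, from cell import * gives the robot as it stands. The module is installed in compiled form; this text tells all that it offers.
- The arm moves only by the tool arm_command, never from a script. Its argument "targets" is a list of rows, each a list of 7 numbers: the turn, a rotation vector about the tool's x, y, z each as a share of pi/2 rad, from -1 to 1, then the shift along the tool's x, y, z each as a share of 0.1 m, from -1 to 1, then the closure in counts, from 0 (fully open) to 255 (shut). In form: [[wx, wy, wz, dx, dy, dz, grip], ...]. A call has 1 to 10 rows; each row shifts and turns the commanded pose from where the row before left it, along the tool's axes as they then stand; what a row does not reach is not made up. A row lasts 1/8 s, in which the tool goes at most 62.5 mm and 10.7 degrees, less where a joint would pass 70% of its speed; a pose out of reach is approached as far as the arm can. A call with a number of a shift or a turn outside -1 to 1 is refused whole. A call with a gripper value outside its range is refused whole. The fingers move at their own pace and stop on an object; "force" is the grip in N (left out, the last holds). Time passes only in rows, so rows that do not move let the fingers close. It gives the time, the measured TCP pose, the force, the opening and the grip force at its end, in the units of the state.
- get_state(): the state, without advancing time (a new reading comes with each control period).
- read_camera(name): name is "scene" or "top"; returns a dict with "image" (400x640x3 uint8, blue, green, red), "mtx" (3x3 intrinsics, pixels), "R" (3x3) and "t" (3): a world point X has camera coordinates R X + t. Camera axes: x right, y down, z forward; pixel columns grow to the right and rows downward; lengths in m; the calibration is good to about 2 mm. A picture is of the moment at which its call begins. There is no depth.
- finish_job(): hands the job in; it is judged then, once.
The state is a dict: "t": time; "qpos": joint angles; "joint_vel": joint speeds; "effort": joint torques, N m; "tcp_pos": TCP position; "tool_rot": TCP orientation; "ft_force": force on the tool from outside, world axes, zero at the start; "ft_torque": the same for the moment, N m; "gripper_width": finger opening in m; "gripper_force": force on a finger pad.
Only numpy, scipy, OpenCV 4.12 (cv2) and the standard library are available. Lean on these libraries where they do the work, as an engineer would, in place of code of your own. Each camera call takes 0.05 s, during which the arm holds its last target. There are 200 camera calls.

## Working session

There is one attempt and no reset: what is moved stays moved. The work goes in short steps, Python scripts to look and compute and a tool call to move; the robot and the scene stay as the last step left them, time stands still between calls to the robot, and variables do not carry over. Pictures are saved under pics/ and viewed, at most 10 in all, crops included, and the job is handed in when it is done.

Besides the shell and the picture viewer there is one more tool, called after ">>>" by a JSON object that holds its "op" and its "data". arm_command: Moves the arm, as the interface text tells. Shift numbers are shares of 0.1 m and turn numbers shares of pi/2 rad, none past 1 either way. Its arguments: {"type":"object","properties":{"targets":{"type":"array","items":{"type":"array","items":{"type":"number"}}},"force":{"type":"number"}},"required":["targets"]}

```bash
mkdir -p pics; ls; python3 - <<'E'
from cell import *
import cv2,numpy as np
for n in("scene","top"):
    c=read_camera(n); cv2.imwrite(f"pics/{n}0.png",c["image"]); np.savez(f"{n}.npz",**{k:np.array(c[k]) for k in("mtx","R","t")},)
    print(n,np.round(c["mtx"],1).tolist(),np.round(-np.array(c["R"]).T@np.array(c["t"]),3),np.round(c["R"],2).tolist())
s=get_state();print({k:np.round(v,3).tolist() for k,v in s.items()})
E
```

```text
pics
scene [[369.6, 0.0, 317.3], [0.0, 369.6, 198.4], [0.0, 0.0, 1.0]] [0.111 0.613 0.842] [[-0.87, -0.5, 0.02], [-0.33, 0.54, -0.78], [0.38, -0.68, -0.63]]
top [[382.3, 0.0, 321.1], [0.0, 382.3, 201.9], [0.0, 0.0, 1.0]] [ 0.415 -0.156  1.119] [[0.03, -1.0, 0.01], [-0.99, -0.03, -0.11], [0.11, -0.0, -0.99]]
{'t': 0.1, 'qpos': [-77.526, 12.672, 87.522, -0.002, 79.911, -7.226], 'joint_vel': [0.019, -0.232, -0.173, 0.02, 0.004, 0.08], 'effort': [0.001, -49.824, -39.055, -0.0, 0.006, 0.0], 'tcp_pos': [0.211, -0.588, 0.238], 'tool_rot': [[0.941, 0.337, -0.0], [0.337, -0.941, 0.002], [0.0, -0.002, -1.0]], 'ft_force': [-0.545, 0.229, -1.275], 'ft_torque': [0.005, -0.027, 0.032], 'gripper_force': 0.0, 'gripper_width': 0.085}
```

View pics/scene0.png

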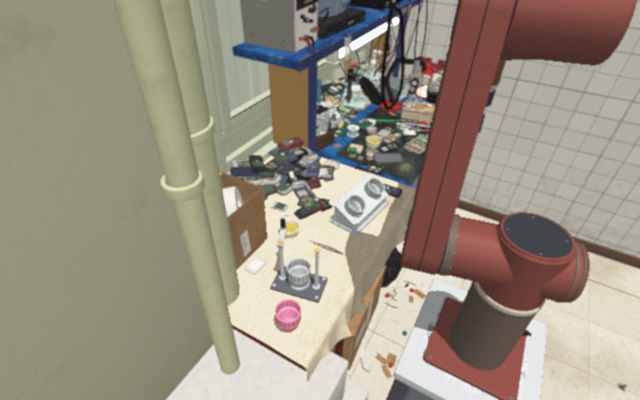

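View pics/top0.png

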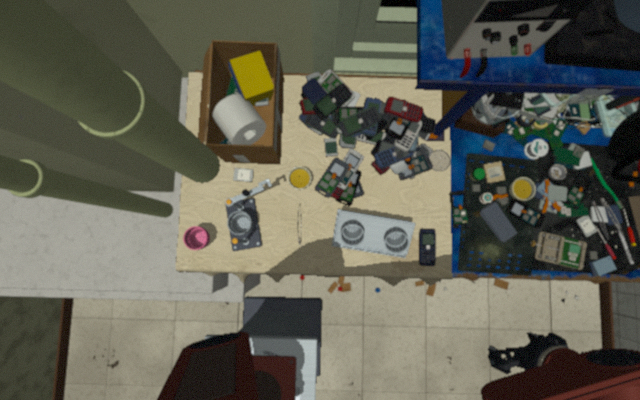

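The scene view shows the carrier with its grey basket at (299,273), a pink one at (288,315), and the rack with two grey baskets at (355,205) and (375,188). In the top view these are the carrier at (242,223), the pink basket at (196,237), and the rack baskets at (352,233) and (396,237). The grey basket between the posts is the base and the pink one is the decoy. I'll confirm that with an enlarged crop.

```bash
python3 - <<'E'
import cv2,numpy as np
a=cv2.imread("pics/top0.png")[165:265,175:441]; b=cv2.imread("pics/scene0.png")[170:340,220:420]
a=cv2.resize(a,None,fx=3,fy=3,interpolation=cv2.INTER_CUBIC)
b1=cv2.resize(b[60:160,25:125],None,fx=3,fy=3,interpolation=cv2.INTER_CUBIC)
b2=cv2.resize(b[0:75,100:190],None,fx=4,fy=4,interpolation=cv2.INTER_CUBIC)
o=np.zeros((600,800,3),np.uint8);o[:300,:798]=a;o[300:,:300]=b1;o[300:,310:670]=b2
cv2.imwrite("pics/crop0.png",o)
E
```

```text
(no output)
```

View pics/crop0.png

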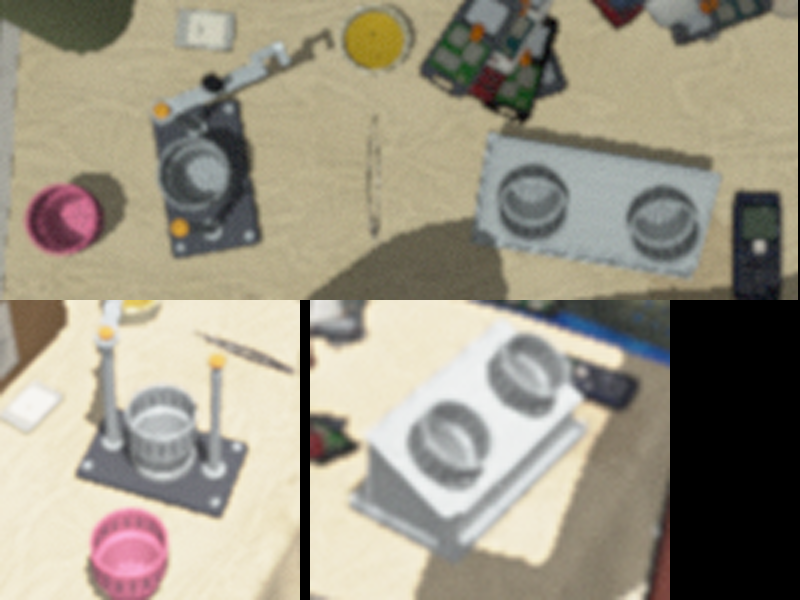

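The grey basket between the two orange-capped posts (top 242,223) is basket_base, since it is grey and stands in the dark carrier. The pink one (top 196,237; scene 288,315) stands loose and is not meant. Now I'll measure from both views.

```bash
cat > h.py <<'E'
import cv2,numpy as np
C={n:np.load(f"{n}.npz") for n in("scene","top")}
def ray(n,p):
    c=C[n];d=c["R"].T@np.linalg.inv(c["mtx"])@np.array([*p,1.]);return -c["R"].T@c["t"],d/np.linalg.norm(d)
def tri(ps,pt):
    (a,u),(b,v)=ray("scene",ps),ray("top",pt)
    k=np.linalg.lstsq(np.c_[u,-v],b-a,rcond=None)[0]
    A,B=a+k[0]*u,b+k[1]*v;return (A+B)/2,np.linalg.norm(A-B)
def onz(n,p,z):
    a,d=ray(n,p);return a+d*(z-a[2])/d[2]
def proj(n,X):
    c=C[n];q=c["mtx"]@(c["R"]@np.array(X)+c["t"]);return q[:2]/q[2]
def blobs(m,amin):
    k,_,st,ce=cv2.connectedComponentsWithStats(m.astype(np.uint8));return [(ce[i],st[i,4],st[i,:4]) for i in range(1,k) if st[i,4]>=amin]
E
python3 - <<'E'
from h import *
out=[]
for n,(x0,y0,x1,y1) in {"top":(215,165,290,265),"scene":(260,200,340,310)}.items():
    im=cv2.imread(f"pics/{n}0.png")[y0:y1,x0:x1].astype(int);hsv=cv2.cvtColor(im.astype(np.uint8),cv2.COLOR_BGR2HSV).astype(int)
    org=(hsv[...,0]<22)&(hsv[...,0]>8)&(hsv[...,1]>130)&(hsv[...,2]>150); blk=hsv[...,2]<50
    print(n,"orange",[(np.round(c+[x0,y0],1).tolist(),a) for c,a,_ in blobs(org,3)],"black",[(np.round(c+[x0,y0],1).tolist(),a,b.tolist()) for c,a,b in blobs(blk,4)])
for n,(x0,y0,x1,y1) in {"top":(325,200,425,262),"scene":(325,170,405,240)}.items():
    im=cv2.imread(f"pics/{n}0.png")[y0:y1,x0:x1];g=cv2.cvtColor(im,cv2.COLOR_BGR2GRAY)
    G=cv2.resize(im,None,fx=4,fy=4,interpolation=cv2.INTER_CUBIC)
    print(n,"grey pcts",np.percentile(g,[5,25,50,75,95]))
    m=g<(135 if n=="top" else 190)
    print([(np.round(c+[x0,y0],1).tolist(),a,b.tolist()) for c,a,b in blobs(m,60)])
    M=cv2.resize((m*255).astype(np.uint8),None,fx=4,fy=4,interpolation=0)
    out.append(np.vstack([G,cv2.cvtColor(M,cv2.COLOR_GRAY2BGR)]))
H=600;o=np.zeros((H,800,3),np.uint8)
o[:out[0].shape[0],:400]=out[0];o[:560,410:730]=out[1];cv2.imwrite("pics/mask.png",o)
E
```

```text
top orange [([228.4, 201.4], np.int32(15)), ([234.3, 240.5], np.int32(22))] black [([245.8, 192.6], np.int32(18), [28, 26, 6, 4]), ([244.1, 201.4], np.int32(9), [28, 35, 4, 4]), ([252.1, 216.3], np.int32(104), [29, 43, 13, 23]), ([250.0, 234.3], np.int32(9), [33, 67, 5, 6])]
scene orange [([280.0, 241.0], np.int32(3)), ([316.8, 250.8], np.int32(4))] black [([282.5, 223.2], np.int32(13), [22, 20, 2, 7])]
top grey pcts [ 79. 118. 162. 171. 175.]
[([370.7, 211.4], np.int32(422), [10, 0, 78, 22]), ([352.0, 232.6], np.int32(413), [16, 19, 24, 26]), ([395.8, 239.9], np.int32(423), [59, 27, 24, 26]), ([419.1, 247.4], np.int32(258), [66, 28, 34, 34]), ([332.7, 250.7], np.int32(378), [0, 37, 19, 25])]
scene grey pcts [ 76. 135. 187. 232. 237.]
[([329.2, 175.4], np.int32(95), [0, 0, 10, 12]), ([379.5, 208.1], np.int32(2381), [5, 0, 75, 70]), ([354.2, 205.7], np.int32(306), [19, 25, 21, 23]), ([327.5, 204.5], np.int32(67), [0, 28, 8, 13])]
```

View pics/mask.png

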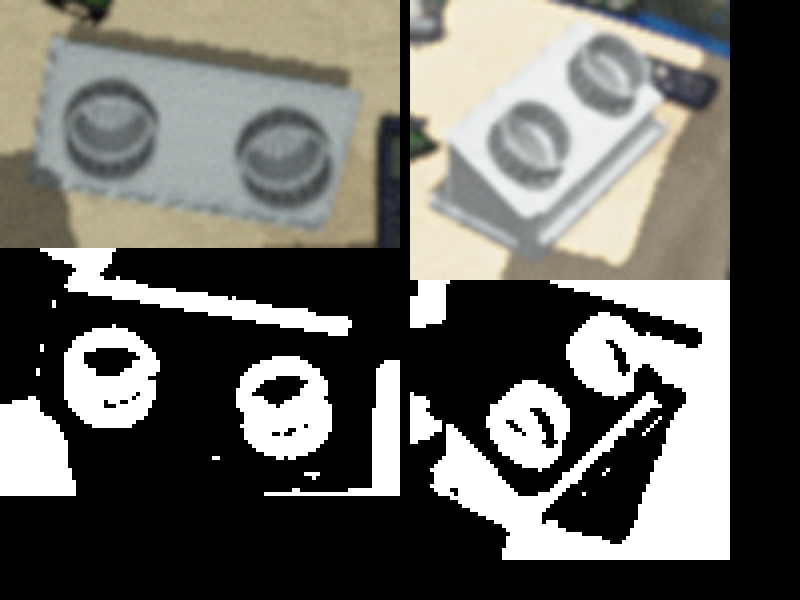

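The two rack baskets stand out clearly from the bright plate: top (352,232) and (396,240), scene (354,206) and (373,188.5). The orange caps and the black knob were found in both views. Next I'll triangulate.

```bash
python3 - <<'E'
from h import *
def hull(n,x0,y0,x1,y1,th):
    g=cv2.cvtColor(cv2.imread(f"pics/{n}0.png"),cv2.COLOR_BGR2GRAY)[y0:y1,x0:x1]
    G=cv2.resize(g,None,fx=4,fy=4,interpolation=cv2.INTER_CUBIC)
    cs=cv2.findContours((G<th).astype(np.uint8),cv2.RETR_EXTERNAL,cv2.CHAIN_APPROX_NONE)[0]
    h=cv2.convexHull(max(cs,key=cv2.contourArea));m=cv2.moments(h);return np.array([x0+(m["m10"]/m["m00"]+.5)/4-.5,y0+(m["m01"]/m["m00"]+.5)/4-.5]),np.array(cv2.boundingRect(h))/4
tl=hull("top",338,216,367,249,140);tr=hull("top",382,224,410,256,140);sl=hull("scene",340,192,370,220,190);sr=hull("scene",362,174,384,203,190)
print(tl,tr,sl,sr)
P={}
for k,a,b in [("L",sl[0],tl[0]),("R",sr[0],tr[0]),("R2",(373.2,188.5),tr[0]),("piv",(280,241),(228.4,201.4)),("cat",(316.8,250.8),(234.3,240.5)),("knob",(282.5,223.2),(245.8,192.6))]:
    X,e=tri(a,b);P[k]=X;print(k,np.round(X*1000,1),"gap mm",round(e*1000,1))
for k,p,z in[("L",tl[0],.077),("R",tr[0],.077),("piv",(228.4,201.4),.161),("cat",(234.3,240.5),.161),("knob",(245.8,192.6),.174)]:
    print(k,"top on z",np.round(onz("top",p,z)*1000,1))
for k,p,z in[("L",sl[0],.077),("R",sr[0],.077),("piv",(280,241),.161),("cat",(316.8,250.8),.161),("knob",(282.5,223.2),.174)]:
    print(k,"scene on z",np.round(onz("scene",p,z)*1000,1))
E
```

```text
(array([352.08296666, 231.98258036]), array([ 2.5 ,  3.25, 24.25, 26.25])) (array([395.67839924, 239.32131596]), array([ 1.5,  2.5, 25. , 26.5])) (array([354.51962464, 205.81143977]), array([ 4.25,  3.25, 20.75, 22.25])) (array([373.967685  , 188.27507637]), array([ 2.25,  4.25, 19.75, 21.25]))
L [ 451.3 -247.6   72.2] gap mm 2.1
R [ 434.4 -367.    72.4] gap mm 2.6
R2 [ 435.7 -366.9   70.9] gap mm 0.0
piv [517.   74.2 156.9] gap mm 1.2
cat [419.2  54.3 156.1] gap mm 1.1
knob [539.1  28.6 172.3] gap mm 0.4
L top on z [ 452.1 -246.8   77. ]
R top on z [ 435.5 -365.6   77. ]
piv top on z [517.1  73.5 161. ]
cat top on z [419.7  53.5 161. ]
knob top on z [539.   28.3 174. ]
L scene on z [ 448.1 -242.6   77. ]
R scene on z [ 431.3 -361.7   77. ]
piv scene on z [514.   77.3 161. ]
cat scene on z [416.5  58.1 161. ]
knob scene on z [537.8  30.  174. ]
```

The measurements agree with the text. The posts are 99.8 mm apart (100 expected), the baskets 120.6 mm apart (120), and the knob is 50.7 mm from the pivot (50). Heights read about 4.5 mm low everywhere, which is camera bias, so I'll average the two views at the stated heights. Next is a planner helper for the moves.

```bash
cat > plan.py <<'E'
from cell import *
import numpy as np
from scipy.spatial.transform import Rotation as Ro
from scipy.linalg import logm
ry=np.array([.139,.990,0]);ry/=np.linalg.norm(ry);rx=np.array([ry[1],-ry[0],0])
s,c=np.sin(np.radians(28)),np.cos(np.radians(28))
AX=-s*rx+c*np.array([0,0,1])                      # basket axis in the rack
RT=np.c_[np.cross(-ry,-AX),-ry,-AX]               # tool in the rack
cx=np.array([.980,.199,0]);cx/=np.linalg.norm(cx);cy=np.array([-cx[1],cx[0],0])
CT=np.c_[np.cross(-cy,[0,0,-1]),-cy,[0,0,-1.]]    # tool at the carrier
BL=np.array([450.1,-244.7,77])/1e3;BR=np.array([433.4,-363.6,77])/1e3;CC=np.array([466.8,65.6,0])/1e3
def st():
    S=get_state();return np.array(S["tcp_pos"]),np.array(S["tool_rot"]),S
def plan(p,R,n,start=None):
    p0,R0=start or st()[:2]
    T=np.eye(4);T[:3,:3]=R0.T@R;T[:3,3]=R0.T@(np.array(p)-p0)
    L=logm(T).real/n;E=__import__("scipy.linalg").linalg.expm(L)
    w=Ro.from_matrix(E[:3,:3]).as_rotvec()/(np.pi/2)
    print(n,"rows: turn",np.round(w,4),"shift",np.round(E[:3,3]*10,3),"| deg/row",round(np.linalg.norm(w)*90,1),"mm/row",round(np.linalg.norm(E[:3,3])*1e3,1))
    return np.array(p),R
def show():
    p,R,S=st();print("t",S["t"],"p",np.round(p*1e3,1),"F",np.round(S["ft_force"],1),"M",np.round(S["ft_torque"],2),"w",round(S["gripper_width"]*1e3,1),"g",S["gripper_force"])
E
python3 - <<'E'
from plan import *
a=plan(BR+.085*AX,RT,10)
plan(BR+.005*AX,RT,4,a)
print(np.round(RT,3),np.round(CT,3))
E
```

```text
10 rows: turn [-0.0076  0.0305  0.0301] shift [ 0.192 -0.21   0.128] | deg/row 3.9 mm/row 31.2
4 rows: turn [ 0. -0.  0.] shift [-0.   0.   0.2] | deg/row 0.0 mm/row 20.0
[[ 0.874 -0.139  0.465]
 [-0.123 -0.99  -0.065]
 [ 0.469 -0.    -0.883]] [[ 0.98   0.199  0.   ]
 [ 0.199 -0.98   0.   ]
 [ 0.    -0.    -1.   ]]
```

>>> {"op": "arm_command", "data": {"targets": [[-0.0076, 0.0305, 0.0301, 0.192, -0.21, 0.128, 0], [-0.0076, 0.0305, 0.0301, 0.192, -0.21, 0.128, 0], [-0.0076, 0.0305, 0.0301, 0.192, -0.21, 0.128, 0], [-0.0076, 0.0305, 0.0301, 0.192, -0.21, 0.128, 0], [-0.0076, 0.0305, 0.0301, 0.192, -0.21, 0.128, 0], [-0.0076, 0.0305, 0.0301, 0.192, -0.21, 0.128, 0], [-0.0076, 0.0305, 0.0301, 0.192, -0.21, 0.128, 0], [-0.0076, 0.0305, 0.0301, 0.192, -0.21, 0.128, 0], [-0.0076, 0.0305, 0.0301, 0.192, -0.21, 0.128, 0], [-0.0076, 0.0305, 0.0301, 0.192, -0.21, 0.128, 0]], "force": 25}}

```text
t: 1.35
tcp_pos: [0.3946, -0.3577, 0.1523]
tool_rot: [[0.874, -0.14, 0.466], [-0.124, -0.99, -0.066], [0.471, 0.0, -0.882]]
ft_force: [0.1, 0.2, -0.4]
gripper_width: 0.0852
gripper_force: 0.0
```

>>> {"op": "arm_command", "data": {"targets": [[0, 0, 0, 0, 0, 0, 0], [0, 0, 0, 0, 0, 0, 0]]}}

```text
t: 1.6
tcp_pos: [0.394, -0.3591, 0.1531]
tool_rot: [[0.875, -0.138, 0.465], [-0.121, -0.99, -0.067], [0.469, 0.002, -0.883]]
ft_force: [-0.2, 0.1, 0.1]
gripper_width: 0.0854
gripper_force: 0.0
```

```bash
python3 - <<'E'
from plan import *
import cv2
show();a=plan(BR+.005*AX,RT,5)
i=read_camera("scene")["image"];j=read_camera("top")["image"]
o=np.zeros((600,800,3),np.uint8);f=lambda I:cv2.resize(I,None,fx=4,fy=4,interpolation=cv2.INTER_CUBIC)
o[:600,:396]=f(i[110:260,330:429]);o[:600,400:800]=f(j[160:310,325:425]);cv2.imwrite("pics/pre1.png",o)
E
```

```text
t 1.6 p [ 394.  -359.1  153.1] F [-0.2  0.1  0.1] M [-0.01  0.23  0.  ] w 85.4 g 0.0
5 rows: turn [0.0002 0.     0.0003] shift [-0.001 -0.002  0.162] | deg/row 0.0 mm/row 16.2
```

View pics/pre1.png

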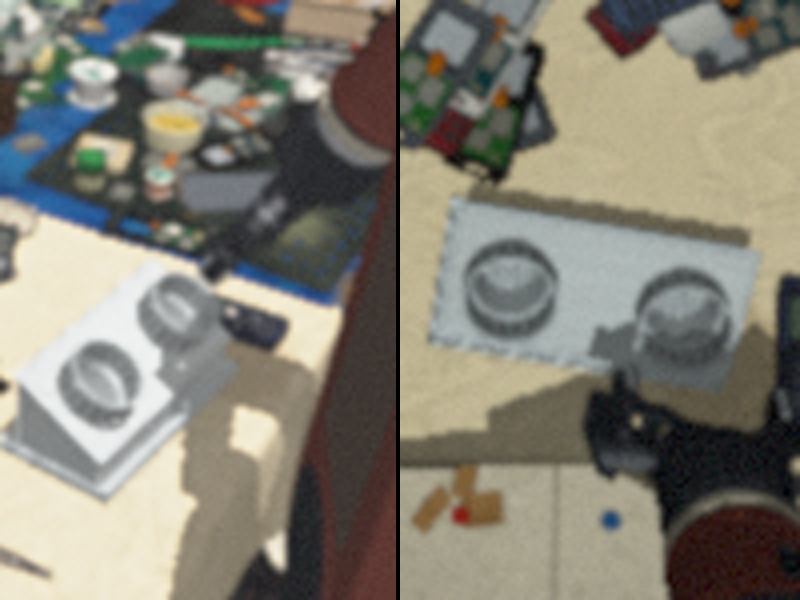

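The gripper stands in front of the right basket, with fingers at about (625,385) and (787,400) in the right crop. The basket rim is at (683,315). I'll check the centring by projecting the expected tips.

```bash
python3 - <<'E'
from plan import *
from h import proj
p,R,_=st()
for n,o in(("top",(325,160,400)),("scene",(330,110,0))):
  for nm,X in(("tip+y",p+R@[0,.0425,-.005]),("tip-y",p+R@[0,-.0425,-.005]),("tipback+y",p+R@[0,.057,-.02]),("tipback-y",p+R@[0,-.057,-.02]),("tcp",p),("rimR",BR+.017*AX),("plateR",BR-.017*AX),("goal",BR+.005*AX)):
    q=proj(n,X);print(n,nm,np.round([(q[0]-o[0])*4+o[2],(q[1]-o[1])*4]))
E
```

```text
top tip+y [766. 397.]
top tip-y [631. 374.]
top tipback+y [793. 414.]
top tipback-y [609. 382.]
top tcp [697. 382.]
top rimR [682. 332.]
top plateR [677. 309.]
top goal [680. 324.]
scene tip+y [257. 228.]
scene tip-y [205. 275.]
scene tipback+y [276. 210.]
scene tipback-y [206. 273.]
scene tcp [228. 254.]
scene rimR [185. 301.]
scene plateR [165. 321.]
scene goal [178. 308.]
```

The projections match the picture (perspective explains the offset), so I'll descend and close.

>>> {"op": "arm_command", "data": {"targets": [[0, 0, 0, 0, 0, 0.162, 0], [0, 0, 0, 0, 0, 0.162, 0], [0, 0, 0, 0, 0, 0.162, 0], [0, 0, 0, 0, 0, 0.162, 0], [0, 0, 0, 0, 0, 0.162, 0], [0, 0, 0, 0, 0, 0, 0], [0, 0, 0, 0, 0, 0, 0]]}}

```text
t: 2.58
tcp_pos: [0.4318, -0.3647, 0.0819]
tool_rot: [[0.874, -0.139, 0.465], [-0.122, -0.99, -0.067], [0.47, 0.002, -0.883]]
ft_force: [-0.0, -0.2, 0.9]
gripper_width: 0.0853
gripper_force: 0.0
```

>>> {"op": "arm_command", "data": {"targets": [[0, 0, 0, 0, 0, 0, 255], [0, 0, 0, 0, 0, 0, 255], [0, 0, 0, 0, 0, 0, 255], [0, 0, 0, 0, 0, 0, 255], [0, 0, 0, 0, 0, 0, 255], [0, 0, 0, 0, 0, 0, 255]], "force": 25}}

```text
t: 3.32
tcp_pos: [0.4319, -0.3647, 0.0823]
tool_rot: [[0.874, -0.139, 0.465], [-0.121, -0.99, -0.068], [0.47, 0.003, -0.882]]
ft_force: [-5.5, 1.4, 6.1]
gripper_width: 0.0632
gripper_force: 26.2
```

```bash
python3 - <<'E'
from plan import *
show();print(np.round((st()[0]-BR)@RT*1e3,1))
E
```

```text
t 3.325 p [ 431.9 -364.7   82.3] F [-5.5  1.4  6.1] M [0.12 0.51 0.  ] w 63.2 g 26.22371741104871
[ 1.3  1.3 -5.3]
```

Gripped with 63.2 mm width and well centred. Lifting along the axis.

>>> {"op": "arm_command", "data": {"targets": [[0, 0, 0, 0, 0, -0.05, 255], [0, 0, 0, 0, 0, -0.1, 255], [0, 0, 0, 0, 0, -0.1, 255], [0, 0, 0, 0, 0, -0.1, 255], [0, 0, 0, 0, 0, -0.1, 255], [0, 0, 0, 0, 0, -0.1, 255], [0, 0, 0, 0, 0, -0.15, 255], [0, 0, 0, 0, 0, -0.2, 255]]}}

```text
t: 4.32
tcp_pos: [0.3895, -0.3577, 0.1614]
tool_rot: [[0.875, -0.138, 0.465], [-0.122, -0.99, -0.066], [0.469, 0.001, -0.883]]
ft_force: [0.0, -0.4, -0.4]
gripper_width: 0.0631
gripper_force: 28.3
```

```bash
python3 - <<'E'
from plan import *
show();p=st()[0].copy();a=plan([p[0]+.03,p[1]+.03,.245],CT,6)
b=plan([CC[0],CC[1],.245],CT,12,a)
E
```

```text
t 4.325 p [ 389.5 -357.7  161.4] F [ 0.  -0.4 -0.4] M [ 0.02  0.29 -0.05] w 63.1 g 28.346043694764376
6 rows: turn [ 0.0089 -0.0513 -0.0353] shift [ 0.089 -0.046 -0.121] | deg/row 5.7 mm/row 15.7
12 rows: turn [0. 0. 0.] shift [ 0.104 -0.313  0.   ] | deg/row 0.0 mm/row 33.0
```

>>> {"op": "arm_command", "data": {"targets": [[0.0089, -0.0513, -0.0353, 0.089, -0.046, -0.121, 255], [0.0089, -0.0513, -0.0353, 0.089, -0.046, -0.121, 255], [0.0089, -0.0513, -0.0353, 0.089, -0.046, -0.121, 255], [0.0089, -0.0513, -0.0353, 0.089, -0.046, -0.121, 255], [0.0089, -0.0513, -0.0353, 0.089, -0.046, -0.121, 255], [0.0089, -0.0513, -0.0353, 0.089, -0.046, -0.121, 255]]}}

```text
t: 5.08
tcp_pos: [0.4202, -0.3283, 0.2458]
tool_rot: [[0.98, 0.2, -0.002], [0.2, -0.98, -0.002], [-0.002, 0.001, -1.0]]
ft_force: [0.3, 0.0, -1.4]
gripper_width: 0.0634
gripper_force: 28.4
```

>>> {"op": "arm_command", "data": {"targets": [[0, 0, 0, 0.104, -0.313, 0, 255], [0, 0, 0, 0.104, -0.313, 0, 255], [0, 0, 0, 0.104, -0.313, 0, 255], [0, 0, 0, 0.104, -0.313, 0, 255], [0, 0, 0, 0.104, -0.313, 0, 255], [0, 0, 0, 0.104, -0.313, 0, 255], [0, 0, 0, 0.104, -0.313, 0, 255], [0, 0, 0, 0.104, -0.313, 0, 255], [0, 0, 0, 0.104, -0.313, 0, 255], [0, 0, 0, 0.104, -0.313, 0, 255]]}}

```text
t: 6.32
tcp_pos: [0.4596, 0.0001, 0.2449]
tool_rot: [[0.98, 0.199, 0.001], [0.199, -0.98, -0.001], [0.001, 0.001, -1.0]]
ft_force: [-0.2, -0.4, -0.5]
gripper_width: 0.0634
gripper_force: 28.4
```

```bash
python3 - <<'E'
from plan import *
show();plan([CC[0],CC[1],.245],CT,4)
E
```

```text
t 6.325 p [4.596e+02 1.000e-01 2.449e+02] F [-0.2 -0.4 -0.5] M [ 0.03  0.02 -0.04] w 63.4 g 28.378190179355443
4 rows: turn [ 0.0001 -0.0002 -0.0001] shift [ 0.05  -0.157 -0.   ] | deg/row 0.0 mm/row 16.5
```

>>> {"op": "arm_command", "data": {"targets": [[0, 0, 0, 0.05, -0.157, 0, 255], [0, 0, 0, 0.05, -0.157, 0, 255], [0, 0, 0, 0.05, -0.157, 0, 255], [0, 0, 0, 0.05, -0.157, 0, 255], [0, 0, 0, 0, 0, 0, 255], [0, 0, 0, 0, 0, 0, 255]]}}

```text
t: 7.08
tcp_pos: [0.4669, 0.0646, 0.244]
tool_rot: [[0.98, 0.2, 0.0], [0.2, -0.98, -0.001], [0.0, 0.001, -1.0]]
ft_force: [0.0, -0.4, -1.2]
gripper_width: 0.0631
gripper_force: 28.4
```

```bash
python3 - <<'E'
from plan import *
from h import proj
import cv2
show();p,R,_=st()
i=read_camera("scene")["image"];j=read_camera("top")["image"];cv2.imwrite("pics/over_s.png",i)
f=lambda I:cv2.resize(I,None,fx=5,fy=5,interpolation=cv2.INTER_CUBIC)
o=np.zeros((600,800,3),np.uint8)
o[:,:400]=f(i[195:315,260:340]);o[:,400:]=f(j[165:285,205:285]);cv2.imwrite("pics/over1.png",o)
for nm,X in(("heldbottom",p-[0,0,.052]),("heldrim",p+[0,0,.012]),("baserim",CC+[0,0,.076]),("baseshoulder",CC+[0,0,.042]),("basebot",CC+[0,0,.012])):
    q=proj("scene",X);print(nm,np.round(q,1),np.round((q-[260,195])*5+2))
E
```

```text
t 7.075 p [466.9  64.6 244. ] F [ 0.  -0.4 -1.2] M [-0.06  0.02 -0.03] w 63.1 g 28.371344595216215
heldbottom [298.1 236.1] [192. 207.]
heldrim [297.7 216.8] [191. 111.]
baserim [298.5 267.3] [194. 363.]
baseshoulder [298.6 275.5] [195. 404.]
basebot [298.8 282.4] [196. 439.]
```

View pics/over1.png

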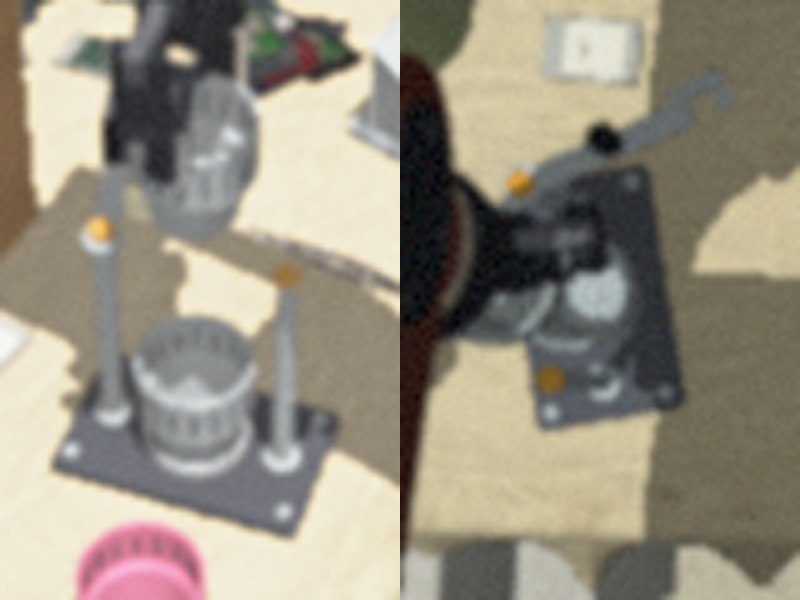

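The picture shows the base basket between its posts with rim at about (195,365) in the left crop. The held basket is above it, rim right edge at (255,110) and foot bottom at (190,235). I'll check numerically whether it hangs upright.

```bash
python3 - <<'E'
from plan import *
from h import proj
p,R,_=st()
def ring(c,ax,r,n,o):
    u=np.cross(ax,cy);u/=np.linalg.norm(u);v=np.cross(ax,u)
    q=np.array([(proj(n,c+r*(np.cos(t)*u+np.sin(t)*v))-o[:2])*5+2+[o[2],0] for t in np.linspace(0,6.28,60)])
    return np.round([q[:,0].min(),q[:,0].max(),q[:,1].min(),q[:,1].max()])
for deg in(-28,-14,0,14):
    ax=np.sin(np.radians(deg))*cx+np.cos(np.radians(deg))*np.array([0,0,1])
    for n,o in(("scene",np.array([260,195,0])),("top",np.array([205,165,400]))):
        print(deg,n,"rim l r t b",ring(p+.012*ax,ax,.032,n,o),"foot",ring(p-.052*ax,ax,.0225,n,o))
o=np.array([260,195,0]);z=np.array([0,0,1.])
print("base scene rim",ring(CC+.076*z,z,.032,"scene",o),"collar/foot",ring(CC+.012*z,z,.0225,"scene",o))
o=np.array([205,165,400]);print("base top rim",ring(CC+.076*z,z,.032,"top",o))
E
```

```text
-28 scene rim l r t b [140. 262.  60. 173.] foot [105. 188. 148. 226.]
-28 top rim l r t b [414. 558. 218. 348.] foot [459. 554. 186. 272.]
-14 scene rim l r t b [130. 262.  64. 164.] foot [124. 213. 164. 235.]
-14 top rim l r t b [413. 557. 208. 347.] foot [466. 560. 209. 300.]
0 scene rim l r t b [123. 259.  67. 157.] foot [147. 238. 176. 240.]
0 top rim l r t b [413. 555. 201. 342.] foot [471. 564. 234. 327.]
14 scene rim l r t b [120. 251.  69. 154.] foot [172. 261. 181. 242.]
14 top rim l r t b [413. 554. 199. 334.] foot [474. 567. 261. 351.]
base scene rim [134. 254. 318. 411.] collar/foot [155. 236. 407. 472.]
base top rim [506. 624. 235. 353.]
```

The foot spans 147–238 with its bottom at 240, as predicted, and the base rim matches as well, so the held basket is upright and aligned. Lowering.

>>> {"op": "arm_command", "data": {"targets": [[0, 0, 0, 0, -0.01, 0.25, 255], [0, 0, 0, 0, 0, 0.25, 255], [0, 0, 0, 0, 0, 0.25, 255], [0, 0, 0, 0, 0, 0.25, 255], [0, 0, 0, 0, 0, 0.15, 255], [0, 0, 0, 0, 0, 0, 255]]}}

```text
t: 7.92
tcp_pos: [0.466, 0.0655, 0.1281]
tool_rot: [[0.98, 0.199, -0.002], [0.199, -0.98, -0.0], [-0.002, 0.0, -1.0]]
ft_force: [-0.1, -0.2, 0.2]
gripper_width: 0.0632
gripper_force: 28.3
```

>>> {"op": "arm_command", "data": {"targets": [[0, 0, 0, 0, 0, 0.04, 255], [0, 0, 0, 0, 0, 0.04, 255], [0, 0, 0, 0, 0, 0.04, 255], [0, 0, 0, 0, 0, 0.04, 255]]}}

```text
t: 8.43
tcp_pos: [0.467, 0.0658, 0.1131]
tool_rot: [[0.98, 0.199, 0.001], [0.199, -0.98, -0.001], [0.001, 0.001, -1.0]]
ft_force: [-0.1, -0.0, -0.6]
gripper_width: 0.063
gripper_force: 28.4
```

>>> {"op": "arm_command", "data": {"targets": [[0, 0, 0, 0, 0, 0.03, 255], [0, 0, 0, 0, 0, 0.03, 255], [0, 0, 0, 0, 0, 0.03, 255], [0, 0, 0, 0, 0, 0, 255]]}}

```text
t: 8.93
tcp_pos: [0.4666, 0.0657, 0.1038]
tool_rot: [[0.98, 0.199, 0.0], [0.199, -0.98, -0.001], [-0.0, 0.001, -1.0]]
ft_force: [-0.3, 0.4, -0.5]
gripper_width: 0.0632
gripper_force: 28.4
```

>>> {"op": "arm_command", "data": {"targets": [[0, 0, 0, 0, 0, 0.015, 255], [0, 0, 0, 0, 0, 0.015, 255]]}}

```text
t: 9.18
tcp_pos: [0.4669, 0.0657, 0.1011]
tool_rot: [[0.98, 0.199, 0.001], [0.199, -0.98, -0.001], [0.001, 0.001, -1.0]]
ft_force: [-0.1, 0.2, 0.3]
gripper_width: 0.0631
gripper_force: 28.4
```

>>> {"op": "arm_command", "data": {"targets": [[0, 0, 0, 0, 0, 0.01, 255], [0, 0, 0, 0, 0, 0.01, 255]]}}

```text
t: 9.43
tcp_pos: [0.4681, 0.0652, 0.1002]
tool_rot: [[0.98, 0.199, 0.003], [0.199, -0.98, -0.002], [0.003, 0.002, -1.0]]
ft_force: [0.1, -3.0, 8.6]
gripper_width: 0.063
gripper_force: 29.3
```

>>> {"op": "arm_command", "data": {"targets": [[0, 0, 0, 0, 0, 0.007, 255], [0, 0, 0, 0, 0, 0, 255]]}}

```text
t: 9.68
tcp_pos: [0.4683, 0.065, 0.1001]
tool_rot: [[0.98, 0.199, 0.003], [0.199, -0.98, -0.002], [0.003, 0.003, -1.0]]
ft_force: [-0.2, -2.8, 10.2]
gripper_width: 0.0632
gripper_force: 29.4
```

>>> {"op": "arm_command", "data": {"targets": [[0, 0, 0, 0, 0, 0.007, 255], [0, 0, 0, 0, 0, 0, 255]]}}

```text
t: 9.93
tcp_pos: [0.4686, 0.0651, 0.1001]
tool_rot: [[0.98, 0.199, 0.004], [0.199, -0.98, -0.002], [0.004, 0.003, -1.0]]
ft_force: [-2.6, -3.7, 15.1]
gripper_width: 0.0633
gripper_force: 29.8
```

Contact at TCP z≈100 mm, near the expected 98–99. I'll relax the preload and open.

>>> {"op": "arm_command", "data": {"targets": [[0, 0, 0, 0, 0, -0.014, 255], [0, 0, 0, 0, 0, 0, 255]]}}

```text
t: 10.18
tcp_pos: [0.468, 0.0654, 0.1001]
tool_rot: [[0.98, 0.199, 0.003], [0.199, -0.98, -0.001], [0.003, 0.002, -1.0]]
ft_force: [1.0, -2.5, 6.9]
gripper_width: 0.0635
gripper_force: 29.1
```

>>> {"op": "arm_command", "data": {"targets": [[0, 0, 0, 0, 0, 0, 40], [0, 0, 0, 0, 0, 0, 10], [0, 0, 0, 0, 0, 0, 0], [0, 0, 0, 0, 0, 0, 0]]}}

```text
t: 10.68
tcp_pos: [0.4666, 0.0658, 0.0989]
tool_rot: [[0.98, 0.199, -0.0], [0.199, -0.98, -0.0], [-0.0, 0.0, -1.0]]
ft_force: [0.5, 0.2, 1.2]
gripper_width: 0.0852
gripper_force: 0.0
```

>>> {"op": "arm_command", "data": {"targets": [[0, 0, 0, 0, 0, -0.1, 0], [0, 0, 0, 0, 0, -0.2, 0], [0, 0, 0, 0, 0, -0.3, 0], [0, 0, 0, 0, 0, -0.4, 0], [0, 0, 0, 0, 0, -0.4, 0]]}}

```text
t: 11.3
tcp_pos: [0.4666, 0.0658, 0.2411]
tool_rot: [[0.98, 0.199, 0.001], [0.199, -0.98, -0.0], [0.001, 0.001, -1.0]]
ft_force: [1.0, -0.2, -0.9]
gripper_width: 0.0853
gripper_force: 0.0
```

```bash
python3 - <<'E'
from plan import *
show()
a=plan(BL+.075*AX+np.array([-.015,0,.09]),CT,9)
b=plan(BL+.075*AX,RT,5,a)
plan(BL+.005*AX,RT,4,b)
E
```

```text
t 11.3 p [466.6  65.8 241.1] F [ 1.  -0.2 -0.9] M [-0.01 -0.04 -0.01] w 85.3 g 0.0
9 rows: turn [ 0.     -0.0001  0.    ] shift [-0.14   0.318  0.009] | deg/row 0.0 mm/row 34.8
5 rows: turn [-0.0106  0.0616  0.0424] shift [-0.005 -0.003  0.184] | deg/row 6.8 mm/row 18.4
4 rows: turn [ 0. -0.  0.] shift [0.    0.    0.175] | deg/row 0.0 mm/row 17.5
```

>>> {"op": "arm_command", "data": {"targets": [[0, 0, 0, -0.14, 0.318, 0.009, 0], [0, 0, 0, -0.14, 0.318, 0.009, 0], [0, 0, 0, -0.14, 0.318, 0.009, 0], [0, 0, 0, -0.14, 0.318, 0.009, 0], [0, 0, 0, -0.14, 0.318, 0.009, 0], [0, 0, 0, -0.14, 0.318, 0.009, 0], [0, 0, 0, -0.14, 0.318, 0.009, 0], [0, 0, 0, -0.14, 0.318, 0.009, 0], [0, 0, 0, -0.14, 0.318, 0.009, 0]]}}

```text
t: 12.42
tcp_pos: [0.4001, -0.241, 0.232]
tool_rot: [[0.98, 0.199, 0.001], [0.199, -0.98, -0.001], [0.001, 0.001, -1.0]]
ft_force: [0.9, 0.7, -0.1]
gripper_width: 0.0853
gripper_force: 0.0
```

>>> {"op": "arm_command", "data": {"targets": [[-0.0106, 0.0616, 0.0424, -0.005, -0.003, 0.184, 0], [-0.0106, 0.0616, 0.0424, -0.005, -0.003, 0.184, 0], [-0.0106, 0.0616, 0.0424, -0.005, -0.003, 0.184, 0], [-0.0106, 0.0616, 0.0424, -0.005, -0.003, 0.184, 0], [-0.0106, 0.0616, 0.0424, -0.005, -0.003, 0.184, 0], [0, 0, 0, 0, 0, 0, 0]]}}

```text
t: 13.18
tcp_pos: [0.4139, -0.2383, 0.1394]
tool_rot: [[0.875, -0.139, 0.463], [-0.124, -0.99, -0.063], [0.467, -0.002, -0.884]]
ft_force: [0.1, -0.3, 0.4]
gripper_width: 0.0851
gripper_force: 0.0
```

```bash
python3 - <<'E'
from plan import *
from h import proj
import cv2
show();plan(BL+.002*AX,RT,5)
i=read_camera("scene")["image"];j=read_camera("top")["image"]
f=lambda I:cv2.resize(I,None,fx=5,fy=5,interpolation=cv2.INTER_CUBIC)
o=np.zeros((600,800,3),np.uint8)
o[:,:400]=f(i[195:315,260:340]);o[:,400:]=f(j[165:285,205:285]);cv2.imwrite("pics/stack1.png",o)
t=np.linspace(0,6.28,60);ring=lambda z:CC+np.c_[.032*np.cos(t),.032*np.sin(t),0*t+z]
for n,of in(("scene",(260,195,0)),("top",(205,165,400))):
  for z in(.110,.076):
    q=np.array([proj(n,X) for X in ring(z)]);q=(q-of[:2])*5+2+[of[2],0];print(n,z,np.round([q[:,0].min(),q[:,0].max(),q[:,1].min(),q[:,1].max()]))
E
```

```text
t 13.175 p [ 413.9 -238.3  139.4] F [ 0.1 -0.3  0.4] M [ 0.06  0.22 -0.02] w 85.1 g 0.0
5 rows: turn [-0.0002  0.0003 -0.0001] shift [0.007 0.003 0.141] | deg/row 0.0 mm/row 14.1
scene 0.11 [132. 255. 275. 368.]
scene 0.076 [135. 254. 318. 411.]
top 0.11 [491. 612. 230. 351.]
top 0.076 [506. 624. 235. 353.]
```

View pics/stack1.png

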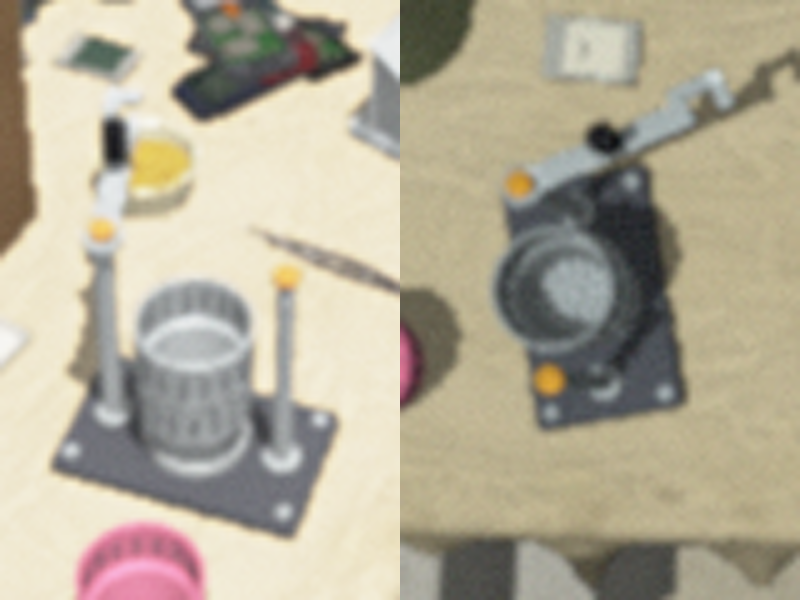

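The first basket is home: its rim spans 135–253 by 277–370 in the scene crop (predicted 132–255, 275–368 at z=110), and it stands upright. Now the left basket.

>>> {"op": "arm_command", "data": {"targets": [[0, 0, 0, 0.007, 0.003, 0.141, 0], [0, 0, 0, 0.007, 0.003, 0.141, 0], [0, 0, 0, 0.007, 0.003, 0.141, 0], [0, 0, 0, 0.007, 0.003, 0.141, 0], [0, 0, 0, 0.007, 0.003, 0.141, 0], [0, 0, 0, 0, 0, 0, 0], [0, 0, 0, 0, 0, 0, 0]]}}

```text
t: 14.15
tcp_pos: [0.452, -0.2469, 0.0819]
tool_rot: [[0.874, -0.138, 0.466], [-0.121, -0.99, -0.066], [0.471, 0.002, -0.882]]
ft_force: [0.1, -0.8, -0.1]
gripper_width: 0.0853
gripper_force: 0.0
```

>>> {"op": "arm_command", "data": {"targets": [[0, 0, 0, 0, 0, 0, 255], [0, 0, 0, 0, 0, 0, 255], [0, 0, 0, 0, 0, 0, 255], [0, 0, 0, 0, 0, 0, 255], [0, 0, 0, 0, 0, 0, 255], [0, 0, 0, 0, 0, 0, 255]], "force": 25}}

```text
t: 14.9
tcp_pos: [0.4515, -0.2467, 0.0817]
tool_rot: [[0.874, -0.139, 0.466], [-0.122, -0.99, -0.067], [0.471, 0.001, -0.882]]
ft_force: [-3.1, 1.3, 6.1]
gripper_width: 0.0632
gripper_force: 25.8
```

```bash
python3 - <<'E'
from plan import *
show();print(np.round((st()[0]-BL)@RT*1e3,1))
E
```

```text
t 14.9 p [ 451.5 -246.7   81.7] F [-3.1  1.3  6.1] M [0.26 0.31 0.11] w 63.2 g 25.815926080103964
[ 3.7  1.8 -3.4]
```

>>> {"op": "arm_command", "data": {"targets": [[0, 0, 0, 0, 0, -0.05, 255], [0, 0, 0, 0, 0, -0.1, 255], [0, 0, 0, 0, 0, -0.1, 255], [0, 0, 0, 0, 0, -0.1, 255], [0, 0, 0, 0, 0, -0.1, 255], [0, 0, 0, 0, 0, -0.1, 255], [0, 0, 0, 0, 0, -0.15, 255], [0, 0, 0, 0, 0, -0.2, 255]]}}

```text
t: 15.9
tcp_pos: [0.4087, -0.24, 0.1604]
tool_rot: [[0.875, -0.139, 0.465], [-0.122, -0.99, -0.065], [0.469, 0.0, -0.883]]
ft_force: [0.4, 0.7, -1.2]
gripper_width: 0.0632
gripper_force: 28.5
```

```bash
python3 - <<'E'
from plan import *
show();p=st()[0].copy();a=plan([p[0]+.03,p[1]+.03,.255],CT,6)
b=plan(CC+.0015*cx+[0,0,.255],CT,10,a)
E
```

```text
t 15.9 p [ 408.7 -240.   160.4] F [ 0.4  0.7 -1.2] M [ 0.01  0.3  -0.03] w 63.2 g 28.475132833700627
6 rows: turn [ 0.0088 -0.0513 -0.0353] shift [ 0.094 -0.046 -0.139] | deg/row 5.7 mm/row 17.4
10 rows: turn [0. 0. 0.] shift [ 0.084 -0.265  0.   ] | deg/row 0.0 mm/row 27.7
```

>>> {"op": "arm_command", "data": {"targets": [[0.0088, -0.0513, -0.0353, 0.094, -0.046, -0.139, 255], [0.0088, -0.0513, -0.0353, 0.094, -0.046, -0.139, 255], [0.0088, -0.0513, -0.0353, 0.094, -0.046, -0.139, 255], [0.0088, -0.0513, -0.0353, 0.094, -0.046, -0.139, 255], [0.0088, -0.0513, -0.0353, 0.094, -0.046, -0.139, 255], [0.0088, -0.0513, -0.0353, 0.094, -0.046, -0.139, 255]]}}

```text
t: 16.65
tcp_pos: [0.4394, -0.2102, 0.2559]
tool_rot: [[0.98, 0.2, -0.001], [0.2, -0.98, -0.002], [-0.002, 0.001, -1.0]]
ft_force: [0.6, -0.0, -0.8]
gripper_width: 0.0628
gripper_force: 28.5
```

>>> {"op": "arm_command", "data": {"targets": [[0, 0, 0, 0.084, -0.265, 0, 255], [0, 0, 0, 0.084, -0.265, 0, 255], [0, 0, 0, 0.084, -0.265, 0, 255], [0, 0, 0, 0.084, -0.265, 0, 255], [0, 0, 0, 0.084, -0.265, 0, 255], [0, 0, 0, 0.084, -0.265, 0, 255], [0, 0, 0, 0.084, -0.265, 0, 255], [0, 0, 0, 0.084, -0.265, 0, 255], [0, 0, 0, 0.084, -0.265, 0, 255], [0, 0, 0, 0.084, -0.265, 0, 255]]}}

```text
t: 17.9
tcp_pos: [0.4688, 0.0669, 0.255]
tool_rot: [[0.98, 0.198, 0.001], [0.198, -0.98, -0.001], [0.001, 0.001, -1.0]]
ft_force: [0.7, -0.3, -0.7]
gripper_width: 0.0635
gripper_force: 28.5
```

>>> {"op": "arm_command", "data": {"targets": [[0, 0, 0, 0, 0, 0, 255], [0, 0, 0, 0, 0, 0, 255]]}}

```text
t: 18.15
tcp_pos: [0.4688, 0.0657, 0.2547]
tool_rot: [[0.98, 0.199, 0.001], [0.199, -0.98, -0.001], [0.001, 0.001, -1.0]]
ft_force: [-0.0, 0.6, -0.9]
gripper_width: 0.0632
gripper_force: 28.5
```

```bash
python3 - <<'E'
from plan import *
from h import proj
import cv2
show();p,R,_=st()
a=plan(CC+.0015*cx+[0,0,.165],CT,5)
i=read_camera("scene")["image"]
f=lambda I:cv2.resize(I,None,fx=5,fy=5,interpolation=cv2.INTER_CUBIC)
cv2.imwrite("pics/over2.png",f(i[195:315,240:360]))
t=np.linspace(0,6.28,60)
for nm,c,r in(("foot",p-[0,0,.054],.0225),("rim",p+[0,0,.010],.032),("stackrim",CC+[0,0,.11],.032)):
    q=np.array([proj("scene",c+[r*np.cos(k),r*np.sin(k),0]) for k in t]);q=(q-[240,195])*5+2;print(nm,np.round([q[:,0].min(),q[:,0].max(),q[:,1].min(),q[:,1].max()]))
E
```

```text
t 18.15 p [468.8  65.7 254.7] F [-0.   0.6 -0.9] M [-0.03  0.04 -0.  ] w 63.2 g 28.511886906344444
5 rows: turn [ 0.0002 -0.0001  0.    ] shift [-0.001 -0.001  0.179] | deg/row 0.0 mm/row 17.9
foot [242. 333. 163. 228.]
rim [218. 354.  54. 144.]
stackrim [232. 355. 275. 368.]
```

View pics/over2.png

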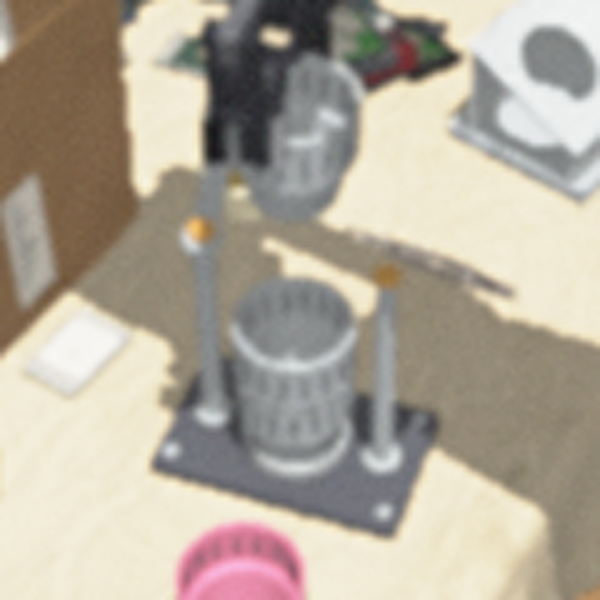

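Here the held basket sits about 7 crop px (~3 mm) to the right of the prediction (rim right edge 362 against 354). This matches the 2.4 mm larger grasp offset, so I'll add 1.2 mm in tool x and lower.

>>> {"op": "arm_command", "data": {"targets": [[0, 0, 0, 0.012, 0, 0.2, 255], [0, 0, 0, 0, 0, 0.2, 255], [0, 0, 0, 0, 0, 0.2, 255], [0, 0, 0, 0, 0, 0.2, 255], [0, 0, 0, 0, 0, 0.06, 255], [0, 0, 0, 0, 0, 0, 255]]}}

```text
t: 18.95
tcp_pos: [0.4702, 0.0658, 0.1686]
tool_rot: [[0.98, 0.198, 0.0], [0.198, -0.98, -0.001], [0.0, 0.001, -1.0]]
ft_force: [-0.2, -0.5, 0.1]
gripper_width: 0.0632
gripper_force: 28.5
```

>>> {"op": "arm_command", "data": {"targets": [[0, 0, 0, 0, 0, 0.04, 255], [0, 0, 0, 0, 0, 0.04, 255], [0, 0, 0, 0, 0, 0.04, 255], [0, 0, 0, 0, 0, 0.04, 255], [0, 0, 0, 0, 0, 0.04, 255]]}}

```text
t: 19.58
tcp_pos: [0.4702, 0.0664, 0.1482]
tool_rot: [[0.98, 0.199, 0.001], [0.199, -0.98, -0.001], [0.001, 0.001, -1.0]]
ft_force: [0.7, 0.3, -0.7]
gripper_width: 0.0632
gripper_force: 28.5
```

>>> {"op": "arm_command", "data": {"targets": [[0, 0, 0, 0, 0, 0.035, 255], [0, 0, 0, 0, 0, 0.035, 255], [0, 0, 0, 0, 0, 0.03, 255], [0, 0, 0, 0, 0, 0, 255]]}}

```text
t: 20.08
tcp_pos: [0.4701, 0.0663, 0.1382]
tool_rot: [[0.98, 0.199, 0.0], [0.199, -0.98, -0.001], [0.0, 0.001, -1.0]]
ft_force: [0.2, 0.4, -1.3]
gripper_width: 0.0633
gripper_force: 28.5
```

>>> {"op": "arm_command", "data": {"targets": [[0, 0, 0, 0, 0, 0.015, 255], [0, 0, 0, 0, 0, 0.01, 255]]}}

```text
t: 20.32
tcp_pos: [0.4704, 0.0663, 0.1361]
tool_rot: [[0.98, 0.199, 0.001], [0.199, -0.98, -0.001], [0.001, 0.001, -1.0]]
ft_force: [-0.1, 0.2, -0.8]
gripper_width: 0.0629
gripper_force: 28.5
```

>>> {"op": "arm_command", "data": {"targets": [[0, 0, 0, 0, 0, 0.01, 255], [0, 0, 0, 0, 0, 0, 255]]}}

```text
t: 20.58
tcp_pos: [0.4702, 0.0664, 0.135]
tool_rot: [[0.98, 0.199, 0.001], [0.199, -0.98, -0.001], [0.001, 0.001, -1.0]]
ft_force: [0.0, 0.6, -0.8]
gripper_width: 0.0632
gripper_force: 28.5
```

>>> {"op": "arm_command", "data": {"targets": [[0, 0, 0, 0, 0, 0.01, 255], [0, 0, 0, 0, 0, 0.01, 255]]}}

```text
t: 20.82
tcp_pos: [0.4703, 0.0663, 0.133]
tool_rot: [[0.98, 0.199, 0.001], [0.199, -0.98, -0.001], [0.001, 0.001, -1.0]]
ft_force: [0.5, -0.4, -0.5]
gripper_width: 0.0628
gripper_force: 28.5
```

>>> {"op": "arm_command", "data": {"targets": [[0, 0, 0, 0, 0, 0.008, 255], [0, 0, 0, 0, 0, 0, 255]]}}

```text
t: 21.08
tcp_pos: [0.4703, 0.0663, 0.1322]
tool_rot: [[0.98, 0.199, 0.001], [0.199, -0.98, -0.001], [0.001, 0.001, -1.0]]
ft_force: [0.6, 0.1, -1.1]
gripper_width: 0.0632
gripper_force: 28.5
```

>>> {"op": "arm_command", "data": {"targets": [[0, 0, 0, 0, 0, 0.008, 255], [0, 0, 0, 0, 0, 0, 255]]}}

```text
t: 21.32
tcp_pos: [0.4707, 0.0663, 0.1321]
tool_rot: [[0.98, 0.199, 0.002], [0.199, -0.98, -0.001], [0.002, 0.001, -1.0]]
ft_force: [-1.2, 0.5, 4.0]
gripper_width: 0.0633
gripper_force: 29.0
```

>>> {"op": "arm_command", "data": {"targets": [[0, 0, 0, 0, 0, 0.008, 255], [0, 0, 0, 0, 0, 0, 255]]}}

```text
t: 21.58
tcp_pos: [0.4712, 0.0664, 0.132]
tool_rot: [[0.98, 0.199, 0.003], [0.199, -0.98, -0.001], [0.003, 0.001, -1.0]]
ft_force: [-2.3, 0.2, 8.6]
gripper_width: 0.0635
gripper_force: 29.5
```

Contact at 132.1 mm, exactly as predicted. Relax, open and back off.

>>> {"op": "arm_command", "data": {"targets": [[0, 0, 0, 0, 0, -0.008, 255], [0, 0, 0, 0, 0, 0, 255], [0, 0, 0, 0, 0, 0, 40], [0, 0, 0, 0, 0, 0, 10], [0, 0, 0, 0, 0, 0, 0], [0, 0, 0, 0, 0, 0, 0]]}}

```text
t: 22.32
tcp_pos: [0.4702, 0.0663, 0.1312]
tool_rot: [[0.98, 0.199, 0.001], [0.199, -0.98, -0.001], [0.0, 0.001, -1.0]]
ft_force: [0.8, -0.0, -0.5]
gripper_width: 0.0852
gripper_force: 0.0
```

>>> {"op": "arm_command", "data": {"targets": [[0, 0, 0, 0, 0, -0.1, 0], [0, 0, 0, 0, 0, -0.2, 0], [0, 0, 0, 0, 0, -0.3, 0], [0, 0, 0, 0, 0, -0.4, 0], [0, 0, 0, -0.1, 0.3, 0, 0], [0, 0, 0, -0.2, 0.5, 0, 0], [0, 0, 0, -0.2, 0.5, 0, 0], [0, 0, 0, 0, 0, 0, 0]]}}

```text
t: 23.32
tcp_pos: [0.4467, -0.074, 0.2324]
tool_rot: [[0.981, 0.194, 0.002], [0.194, -0.981, -0.002], [0.002, 0.002, -1.0]]
ft_force: [0.1, 0.6, 0.3]
gripper_width: 0.0856
gripper_force: 0.0
```

```bash
python3 - <<'E'
from plan import *
from h import *
show()
f=lambda I:cv2.resize(I,None,fx=5,fy=5,interpolation=cv2.INTER_CUBIC)
i=read_camera("scene")["image"];j=read_camera("top")["image"];cv2.imwrite("pics/s_s.png",i);cv2.imwrite("pics/s_t.png",j)
o=np.zeros((600,800,3),np.uint8)
o[:,:400]=f(i[195:315,260:340]);o[:,400:]=f(j[165:285,205:285]);cv2.imwrite("pics/stack2.png",o)
t=np.linspace(0,6.28,60)
for n,of in(("scene",(260,195,0)),("top",(205,165,400))):
    q=np.array([proj(n,CC+[.032*np.cos(k),.032*np.sin(k),.144]) for k in t]);q=(q-of[:2])*5+2+[of[2],0];print(n,np.round([q[:,0].min(),q[:,0].max(),q[:,1].min(),q[:,1].max()]))
E
```

```text
t 23.325 p [446.7 -74.  232.4] F [0.1 0.6 0.3] M [-0.01 -0.01  0.03] w 85.6 g 0.0
scene [130. 255. 231. 323.]
top [474. 600. 224. 349.]
```

View pics/stack2.png

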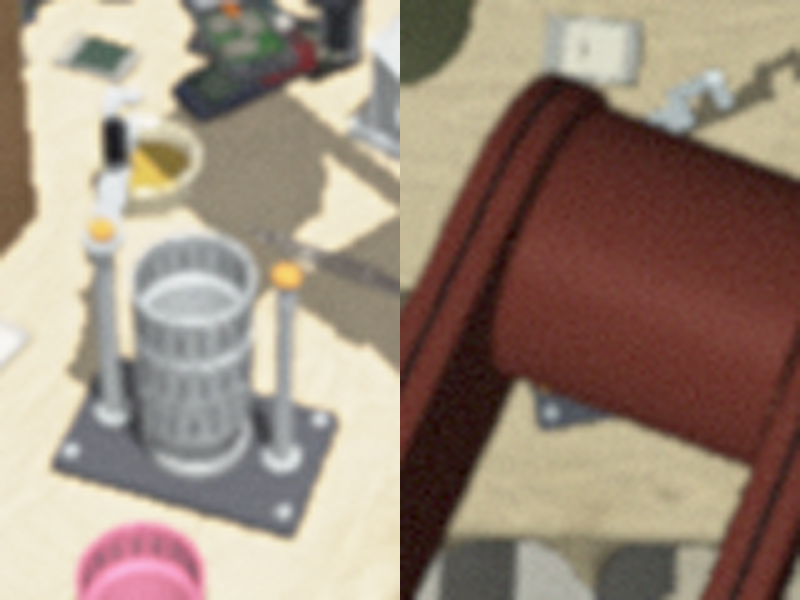

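The stack is complete: top rim spans 132–255 by 233–325 (predicted 130–255, 231–323 at 144 mm), upright. Now the keeper knob.

```bash
python3 - <<'E'
from plan import *
K=np.array([.5377,.0306,0])
a=plan(K+[0,0,.240],CT,6);plan(K+[0,0,.174],CT,4,a)
E
```

```text
6 rows: turn [ 0.0001 -0.0002 -0.0002] shift [ 0.181 -0.137 -0.013] | deg/row 0.0 mm/row 22.7
4 rows: turn [0. 0. 0.] shift [0.    0.    0.165] | deg/row 0.0 mm/row 16.5
```

>>> {"op": "arm_command", "data": {"targets": [[0, 0, 0, 0.181, -0.137, -0.013, 130], [0, 0, 0, 0.181, -0.137, -0.013, 130], [0, 0, 0, 0.181, -0.137, -0.013, 130], [0, 0, 0, 0.181, -0.137, -0.013, 130], [0, 0, 0, 0.181, -0.137, -0.013, 130], [0, 0, 0, 0.181, -0.137, -0.013, 130], [0, 0, 0, 0, 0, 0, 130]]}}

```text
t: 24.3
tcp_pos: [0.5376, 0.0338, 0.2394]
tool_rot: [[0.979, 0.203, 0.001], [0.203, -0.979, -0.0], [0.001, 0.0, -1.0]]
ft_force: [0.3, 0.4, -1.4]
gripper_width: 0.0422
gripper_force: 0.0
```

```bash
python3 - <<'E'
from plan import *
from h import *
show()
plan(np.array([.5377,.0306,.174]),CT,4)
f=lambda I:cv2.resize(I,None,fx=6,fy=6,interpolation=cv2.INTER_CUBIC)
i=read_camera("scene")["image"]
cv2.imwrite("pics/knob.png",f(i[170:270,250:350]));p,R,_=st()
for nm,X in(("tcp",p),("tip+y",p+R@[0,.02,.004]),("tip-y",p+R@[0,-.02,.004]),("knob",[.5377,.0306,.174]),("knobtop",[.5377,.0306,.186])):print(nm,np.round((proj("scene",X)-[250,170])*6+2.5))
E
```

```text
t 24.3 p [537.6  33.8 239.4] F [ 0.3  0.4 -1.4] M [-0.   -0.    0.03] w 42.2 g 0.0
4 rows: turn [ 0.0001 -0.0001  0.0006] shift [-0.001  0.008  0.164] | deg/row 0.1 mm/row 16.4
tcp [189. 213.]
tip+y [207. 191.]
tip-y [171. 249.]
knob [197. 323.]
knobtop [196. 302.]
```

View pics/knob.png

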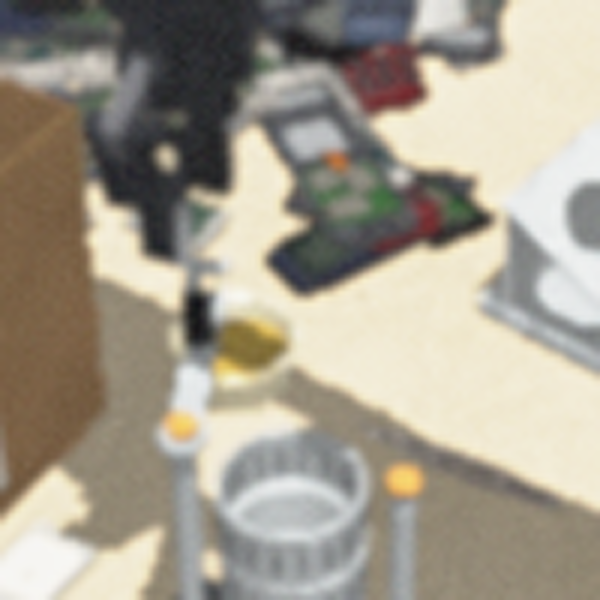

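The gripper is above the knob, with fingertips at about (160,250) and (212,190) as projected, and the knob at (200,318) against the projected (197,323). Descending and pinching lightly.

>>> {"op": "arm_command", "data": {"targets": [[0, 0, 0, 0, 0.008, 0.164, 130], [0, 0, 0, 0, 0.008, 0.164, 130], [0, 0, 0, 0, 0.008, 0.164, 130], [0, 0, 0, 0, 0.008, 0.164, 130], [0, 0, 0, 0, 0, 0, 130], [0, 0, 0, 0, 0, 0, 130]]}}

```text
t: 25.1
tcp_pos: [0.5381, 0.0279, 0.174]
tool_rot: [[0.98, 0.199, 0.001], [0.199, -0.98, -0.001], [0.001, 0.001, -1.0]]
ft_force: [-0.8, -1.0, -0.1]
gripper_width: 0.0417
gripper_force: 0.0
```

>>> {"op": "arm_command", "data": {"targets": [[0, 0, 0, 0, 0, 0, 255], [0, 0, 0, 0, 0, 0, 255], [0, 0, 0, 0, 0, 0, 255], [0, 0, 0, 0, 0, 0, 255], [0, 0, 0, 0, 0, 0, 255]], "force": 20}}

```text
t: 25.72
tcp_pos: [0.5383, 0.0282, 0.1746]
tool_rot: [[0.98, 0.199, 0.002], [0.199, -0.98, -0.0], [0.002, 0.001, -1.0]]
ft_force: [-1.1, 2.9, 6.9]
gripper_width: 0.0143
gripper_force: 20.6
```

```bash
python3 - <<'E'
from plan import *
show();p=st()[0];r=p[:2]-(CC+.05*cx)[:2];l=np.array([r@cx[:2],r@cy[:2]])*1e3;th=np.arctan2(-l[1],-l[0]);print("local r",l,np.linalg.norm(l),"theta",th)
t=np.linspace(th,0,15);P=np.c_[-np.cos(t),np.sin(t)]*.5;print(np.round(np.diff(P,axis=0),3).tolist())
E
```

```text
t 25.725 p [538.3  28.2 174.6] F [-1.1  2.9  6.9] M [ 0.34  0.18 -0.  ] w 14.3 g 20.618167519569397
local r [ 12.63420127 -50.84246307] 52.38873058989914 theta 1.8143599341020775
[[-0.064, 0.012], [-0.065, 0.003], [-0.065, -0.005], [-0.063, -0.014], [-0.061, -0.022], [-0.058, -0.029], [-0.053, -0.036], [-0.048, -0.043], [-0.042, -0.049], [-0.036, -0.054], [-0.028, -0.058], [-0.021, -0.061], [-0.013, -0.064], [-0.004, -0.065]]
```

>>> {"op": "arm_command", "data": {"targets": [[0, 0, 0, -0.064, 0.012, 0, 255], [0, 0, 0, -0.065, 0.003, 0, 255], [0, 0, 0, -0.065, -0.005, 0, 255], [0, 0, 0, -0.063, -0.014, 0, 255], [0, 0, 0, -0.061, -0.022, 0, 255], [0, 0, 0, -0.058, -0.029, 0, 255]]}}

```text
t: 26.48
tcp_pos: [0.5002, 0.0236, 0.1745]
tool_rot: [[0.98, 0.198, 0.003], [0.198, -0.98, -0.005], [0.002, 0.006, -1.0]]
ft_force: [2.9, -8.3, 5.7]
gripper_width: 0.0147
gripper_force: 20.8
```

```bash
python3 - <<'E'
from plan import *
show();p=st()[0];r=p[:2]-(CC+.05*cx)[:2];l=np.array([r@cx[:2],r@cy[:2]])*1e3;print(l,np.linalg.norm(l),np.arctan2(-l[1],-l[0]))
E
```

```text
t 26.475 p [500.2  23.6 174.5] F [ 2.9 -8.3  5.7] M [-1.27 -0.33 -0.2 ] w 14.7 g 20.834290981292725
[-25.57814506 -47.77378064] 54.19018012130151 1.0792303615609784
```

```bash
python3 - <<'E'
import numpy as np
t=np.linspace(1.10,0,9);P=np.c_[-np.cos(t),np.sin(t)]*.5;print(np.round(np.diff(P,axis=0),3).tolist())
E
```

```text
[[-0.059, -0.035], [-0.054, -0.043], [-0.047, -0.05], [-0.04, -0.056], [-0.032, -0.061], [-0.023, -0.065], [-0.014, -0.067], [-0.005, -0.069]]
```

>>> {"op": "arm_command", "data": {"targets": [[0, 0, 0, -0.059, -0.015, 0, 255], [0, 0, 0, -0.054, -0.043, 0, 255], [0, 0, 0, -0.047, -0.05, 0, 255], [0, 0, 0, -0.04, -0.056, 0, 255], [0, 0, 0, -0.032, -0.061, 0, 255]]}}

```text
t: 27.1
tcp_pos: [0.4704, 0.0391, 0.174]
tool_rot: [[0.98, 0.198, -0.004], [0.198, -0.98, -0.009], [-0.006, 0.008, -1.0]]
ft_force: [-9.7, -15.9, 12.1]
gripper_width: 0.0148
gripper_force: 20.5
```

```bash
python3 - <<'E'
from plan import *
show();p=st()[0];S=st()[2];F=np.array(S["ft_force"]);r=p[:2]-(CC+.05*cx)[:2];l=np.array([r@cx[:2],r@cy[:2]])*1e3;print(l,np.linalg.norm(l),np.arctan2(-l[1],-l[0]),"F local",F@cx,F@cy)
E
```

```text
t 27.1 p [470.4  39.1 174. ] F [ -9.7 -15.9  12.1] M [-2.32  1.32 -0.22] w 14.8 g 20.48054650425911
[-51.73298797 -26.73279176] 58.23181432593218 0.47695413507637496 F local -12.713263897087442 -13.635249193490592
```

Side forces are growing, so the knob is slipping across the pads. I'll release, back off, measure the knob by its colour, then finish by pushing.

>>> {"op": "arm_command", "data": {"targets": [[0, 0, 0, -0.035, 0.039, 0, 255], [0, 0, 0, 0, 0, 0, 200], [0, 0, 0, 0, 0, 0, 130], [0, 0, 0, 0, 0, 0, 130], [0, 0, 0, 0, 0, -0.2, 130], [0, 0, 0, 0, 0, -0.4, 130], [0, 0, 0, -0.1, 0.3, 0, 130], [0, 0, 0, -0.1, 0.5, 0, 255], [0, 0, 0, -0.1, 0.4, 0, 255], [0, 0, 0, 0, 0, 0, 255]]}}

```text
t: 28.35
tcp_pos: [0.464, -0.0869, 0.2335]
tool_rot: [[0.981, 0.195, 0.0], [0.195, -0.981, -0.001], [-0.0, 0.001, -1.0]]
ft_force: [0.0, 0.7, -0.4]
gripper_width: 0.0002
gripper_force: 0.0
```

```bash
python3 - <<'E'
from plan import *
from h import *
show()
i=read_camera("scene")["image"];j=read_camera("top")["image"];cv2.imwrite("pics/k_s.png",i);cv2.imwrite("pics/k_t.png",j)
for n,I,(x0,y0,x1,y1) in(("scene",i,(265,205,335,280)),("top",j,(210,170,275,260))):
    hsv=cv2.cvtColor(I,cv2.COLOR_BGR2HSV)[y0:y1,x0:x1].astype(int)
    org=(hsv[...,0]<22)&(hsv[...,0]>8)&(hsv[...,1]>130)&(hsv[...,2]>120)
    print(n,"black",[(np.round(c+[x0,y0],1).tolist(),int(a),b.tolist()) for c,a,b in blobs(hsv[...,2]<60,4)],"orange",[(np.round(c+[x0,y0],1).tolist(),int(a)) for c,a,_ in blobs(org,3)])
piv=CC+.05*cx
for th in np.arange(0,1.3,.2):
    X=piv+.05*(-np.cos(th)*cx-np.sin(th)*cy)+[0,0,.174];print(round(th,1),"knob scene",np.round(proj("scene",X),1),"top",np.round(proj("top",X),1))
E
```

```text
t 28.35 p [464.  -86.9 233.5] F [ 0.   0.7 -0.4] M [ 0.03 -0.01 -0.05] w 0.2 g 0.0
scene black [([329.0, 206.5], 4, [63, 1, 3, 2]), ([299.1, 233.9], 22, [33, 26, 4, 7])] orange [([317.7, 249.7], 9)]
top black [([243.2, 173.2], 24, [28, 0, 12, 11]), ([226.8, 230.7], 648, [0, 1, 49, 89]), ([265.4, 179.5], 14, [51, 7, 10, 6]), ([249.4, 235.5], 11, [38, 64, 4, 5])] orange [([234.3, 240.4], 27)]
0.0 knob scene [298.  241.5] top [229.2 221.1]
0.2 knob scene [299.  238.7] top [233.2 220.1]
0.4 knob scene [299.3 235.9] top [236.8 218.2]
0.6 knob scene [298.7 233.2] top [240.  215.7]
0.8 knob scene [297.5 230.7] top [242.7 212.6]
1.0 knob scene [295.5 228.4] top [244.7 209.1]
1.2 knob scene [293.  226.5] top [246.  205.3]
```

The knob reads (299,234) in the scene view, so theta is about 0.55. With the fingers shut I'll push it in +y from its -y side.

```bash
python3 - <<'E'
from plan import *
G=CC+.002*cx-.062*cy
a=plan(G+[0,0,.2335],CT,3);plan(G+[0,0,.174],CT,4,a)
E
```

```text
3 rows: turn [ 0.      0.     -0.0003] shift [ 0.115 -0.282 -0.001] | deg/row 0.0 mm/row 30.5
4 rows: turn [0. 0. 0.] shift [0.    0.    0.149] | deg/row 0.0 mm/row 14.9
```

>>> {"op": "arm_command", "data": {"targets": [[0, 0, 0, 0.115, -0.282, 0, 255], [0, 0, 0, 0.115, -0.282, 0, 255], [0, 0, 0, 0.115, -0.282, 0, 255], [0, 0, 0, 0, 0, 0.149, 255], [0, 0, 0, 0, 0, 0.149, 255], [0, 0, 0, 0, 0, 0.149, 255], [0, 0, 0, 0, 0, 0.149, 255], [0, 0, 0, 0, 0, 0, 255]]}}

```text
t: 29.45
tcp_pos: [0.4802, 0.0048, 0.1722]
tool_rot: [[0.98, 0.198, -0.002], [0.198, -0.98, -0.0], [-0.002, -0.0, -1.0]]
ft_force: [-0.7, -0.1, -0.3]
gripper_width: 0.0
gripper_force: 0.0
```

>>> {"op": "arm_command", "data": {"targets": [[0, 0, 0, 0, -0.04, 0, 255], [0, 0, 0, 0, -0.04, 0, 255], [0, 0, 0, 0, -0.04, 0, 255], [0, 0, 0, 0, -0.04, 0, 255], [0, 0, 0, 0, -0.04, 0, 255]]}}

```text
t: 30.08
tcp_pos: [0.4774, 0.0247, 0.1742]
tool_rot: [[0.98, 0.199, 0.001], [0.199, -0.98, -0.001], [0.001, 0.002, -1.0]]
ft_force: [-1.0, -1.4, 1.2]
gripper_width: -0.0004
gripper_force: 0.9
```

```bash
cat >> plan.py <<'E'
def loc():
    p,R,S=st();d=p-CC;F=np.array(S["ft_force"]);print("t",S["t"],"local mm",np.round([d@cx*1e3,d@cy*1e3,p[2]*1e3],1),"F local",np.round([F@cx,F@cy,F[2]],1))
E
python3 -c "
from plan import *
loc()"
```

```text
t 30.075 local mm [  2.2 -42.2 174.2] F local [-1.3 -1.2  1.2]
```

>>> {"op": "arm_command", "data": {"targets": [[0, 0, 0, 0, -0.04, 0, 255], [0, 0, 0, 0, -0.04, 0, 255], [0, 0, 0, 0, -0.04, 0, 255]]}}

```text
t: 30.45
tcp_pos: [0.475, 0.0367, 0.174]
tool_rot: [[0.98, 0.199, 0.001], [0.199, -0.98, -0.001], [0.001, 0.001, -1.0]]
ft_force: [-1.3, -1.7, -0.7]
gripper_width: -0.0002
gripper_force: 0.7
```

>>> {"op": "arm_command", "data": {"targets": [[0, 0, 0, 0, -0.03, 0, 255], [0, 0, 0, 0, -0.03, 0, 255]]}}

```text
t: 30.7
tcp_pos: [0.4739, 0.0425, 0.1741]
tool_rot: [[0.98, 0.199, 0.001], [0.199, -0.98, -0.001], [0.001, 0.001, -1.0]]
ft_force: [-0.1, -3.7, 0.2]
gripper_width: -0.0004
gripper_force: 2.2
```

```bash
python3 -c "
from plan import *
loc()"
```

```text
t 30.7 local mm [  2.4 -24.  174.1] F local [-0.8 -3.6  0.2]
```

Force is rising near the expected home position (-22.5), so I'll use small steps up to the stop.

>>> {"op": "arm_command", "data": {"targets": [[0, 0, 0, 0, -0.015, 0, 255], [0, 0, 0, 0, 0, 0, 255]]}}

```text
t: 30.95
tcp_pos: [0.4739, 0.0426, 0.1741]
tool_rot: [[0.98, 0.199, 0.002], [0.199, -0.98, -0.003], [0.001, 0.004, -1.0]]
ft_force: [0.7, -6.5, -1.3]
gripper_width: 0.0003
gripper_force: 3.3
```

>>> {"op": "arm_command", "data": {"targets": [[0, 0, 0, 0, -0.015, 0, 255], [0, 0, 0, 0, 0, 0, 255]]}}

```text
t: 31.2
tcp_pos: [0.4738, 0.0428, 0.1742]
tool_rot: [[0.98, 0.199, 0.002], [0.199, -0.98, -0.006], [0.001, 0.006, -1.0]]
ft_force: [1.3, -11.0, -0.6]
gripper_width: 0.0
gripper_force: 5.8
```

```bash
python3 -c "
from plan import *
loc()"
```

```text
t 31.2 local mm [  2.4 -23.7 174.2] F local [ -1.  -11.1  -0.6]
```

>>> {"op": "arm_command", "data": {"targets": [[0, 0, 0, 0, 0.05, 0, 255], [0, 0, 0, 0, 0.2, 0, 255], [0, 0, 0, 0, 0.2, -0.3, 255], [0, 0, 0, -0.1, 0.3, -0.3, 255], [0, 0, 0, -0.1, 0.4, 0, 255], [0, 0, 0, -0.1, 0.4, 0, 255], [0, 0, 0, -0.1, 0.4, 0, 255], [0, 0, 0, -0.1, 0.4, 0, 255], [0, 0, 0, 0, 0.4, 0, 255], [0, 0, 0, 0, 0, 0, 255]]}}

```text
t: 32.45
tcp_pos: [0.4792, -0.2362, 0.2342]
tool_rot: [[0.981, 0.196, 0.002], [0.196, -0.981, -0.001], [0.001, 0.001, -1.0]]
ft_force: [0.0, -0.2, -0.5]
gripper_width: 0.0
gripper_force: 0.0
```

```bash
python3 - <<'E'
from plan import *
from h import *
show()
i=read_camera("scene")["image"];j=read_camera("top")["image"]
K={}
for n,I,(x0,y0,x1,y1) in(("scene",i,(265,205,335,280)),("top",j,(210,170,275,260))):
    hsv=cv2.cvtColor(I,cv2.COLOR_BGR2HSV)[y0:y1,x0:x1].astype(int)
    org=(hsv[...,0]<22)&(hsv[...,0]>8)&(hsv[...,1]>130)&(hsv[...,2]>120)
    print(n,"black",[(np.round(c+[x0,y0],1).tolist(),int(a),b.tolist()) for c,a,b in blobs(hsv[...,2]<60,4)],"orange",[(np.round(c+[x0,y0],1).tolist(),int(a)) for c,a,_ in blobs(org,3)])
for th in(0,.05,.1):
    X=CC+.05*cx+.05*(-np.cos(th)*cx-np.sin(th)*cy)+[0,0,.174];print(th,np.round(proj("scene",X),1),np.round(proj("top",X),1))
print("post tops scene/top",[(np.round(proj("scene",CC+s*.05*cx+[0,0,.161]),1),np.round(proj("top",CC+s*.05*cx+[0,0,.161]),1)) for s in(1,-1)])
# bystanders moved? compare with first pictures
for n,I in(("scene",i),("top",j)):
    d=cv2.absdiff(I,cv2.imread(f"pics/{n}0.png")).max(2)>60
    print(n,"changed",[(np.round(c).tolist(),int(a)) for c,a,_ in blobs(d,25)][:12])
cv2.imwrite("pics/end_s.png",i);cv2.imwrite("pics/end_t.png",j)
E
```

```text
t 32.45 p [ 479.2 -236.2  234.2] F [ 0.  -0.2 -0.5] M [-0.01  0.02  0.05] w 0.0 g 0.0
scene black [([328.8, 206.8], 5, [63, 1, 3, 3]), ([324.6, 208.6], 5, [58, 3, 4, 2]), ([298.0, 241.0], 21, [32, 33, 3, 7])] orange [([316.8, 250.8], 4)]
top black [([251.3, 215.3], 279, [32, 29, 18, 40]), ([229.6, 220.5], 28, [17, 48, 7, 6])] orange [([228.4, 201.4], 15), ([234.2, 240.5], 18)]
0 [298.  241.5] [229.2 221.1]
0.05 [298.3 240.8] [230.2 220.9]
0.1 [298.6 240.1] [231.2 220.7]
post tops scene/top [(array([279.8, 240.3]), array([227.6, 201.9])), (array([316.8, 250. ]), array([233.4, 241.2]))]
scene changed [([471.0, 9.0], 659), ([531.0, 15.0], 726), ([552.0, 3.0], 87), ([536.0, 118.0], 18084), ([428.0, 43.0], 1383), ([356.0, 74.0], 2912), ([392.0, 47.0], 159), ([402.0, 36.0], 39), ([387.0, 45.0], 89), ([422.0, 74.0], 603), ([397.0, 75.0], 76), ([450.0, 90.0], 160)]
top changed [([351.0, 242.0], 8983), ([272.0, 184.0], 128), ([343.0, 186.0], 35), ([246.0, 192.0], 48), ([259.0, 209.0], 43), ([230.0, 211.0], 58), ([225.0, 223.0], 119), ([236.0, 232.0], 164), ([247.0, 223.0], 48), ([360.0, 240.0], 25), ([403.0, 246.0], 55), ([344.0, 250.0], 25)]
```

The knob reads (298.0,241.0) in the scene view and (229.6,220.5) in the top view. After correcting for the caps' offset that is theta ≈ 0, so the keeper is home. The robot is clear of everything, so I'll hand in.

```bash
python3 -c "
from cell import *
print(finish_job())"
```

```text
the job is handed in; nothing more can be done
None
```

I nested both baskets upright and fully home on the base basket, swung the keeper to its stop at the catch post, and handed the job in at about 32 s of the 67 s allowed; nothing else on the table was touched on purpose, but I did not check each bystander's final position.

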